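# Put the wrench sockets back in their tray

### The job

Put the three wrench sockets away in the blue tray after the torque check: stand each one upright, mouth up as it stands now, in the ring seat of its own size, the small socket in the small ring, the medium in the medium, the large in the large. The pipe sleeve and the big nut look similar but do not belong in the tray: leave them and the tape measure where they are.

Things in the scene. Friction and masses are not known exactly. Their poses are not given: they have to be found in the camera images.
- tray: Blue painted steel tray fixed to the bench, 104 x 276 mm, 14 mm high, walls and floor 4 mm thick. Origin: centre of its underside, on the bench; its y axis runs along its length (the row of seats), z up. The three seats stand in it in a row, 84 mm apart, in any order.
- seat_small: The small seat: black plastic ring fixed on the tray floor, bore 44 mm, outside 52 mm, 14 mm high, open above. Origin: centre of its underside, which is the tray floor a socket stands on (4 mm above the bench); z up.
- seat_medium: The medium seat: black plastic ring fixed on the tray floor, bore 54 mm, outside 62 mm, 14 mm high, open above. Origin: centre of its underside, which is the tray floor a socket stands on (4 mm above the bench); z up.
- seat_large: The large seat: black plastic ring fixed on the tray floor, bore 66 mm, outside 74 mm, 14 mm high, open above. Origin: centre of its underside, which is the tray floor a socket stands on (4 mm above the bench); z up.
- socket_small: The small wrench socket: loose round steel cylinder, 28 mm diameter, 40 mm high, thick-walled, with a six-sided mouth in its upper end, standing upright on the bench. Origin: centre of its underside; z up along its axis. About 100 g.
- socket_medium: The medium wrench socket: loose round steel cylinder, 38 mm diameter, 50 mm high, thick-walled, with a six-sided mouth in its upper end, standing upright on the bench. Origin: centre of its underside; z up along its axis. About 240 g.
- socket_large: The large wrench socket: loose round steel cylinder, 50 mm diameter, 62 mm high, thick-walled, with a six-sided mouth in its upper end, standing upright on the bench. Origin: centre of its underside; z up along its axis. About 450 g.
- sleeve: Look-alike: loose thin-walled pipe sleeve standing on the bench, round steel tube, 42 mm outside, 34 mm round bore right through, 45 mm high. Origin: centre of its underside.
- nut: Look-alike: loose big hexagon steel nut lying flat on the bench, six-sided outside, 46 mm across flats, 24 mm high, round hole. Origin: centre of its underside.
- tape_measure: Bystander: black and yellow tape measure lying on the bench, 66 x 50 mm, 37 mm high, with a short 19 mm tab of blade out at its +x end. Origin: centre of the case's underside.
Mind the look-alikes: they are no part of the job. What is shaped like the seat_small but purple, red or yellow is not meant.

How it is judged:
By the outcome, as a careful person would: the job done as asked, in the order asked, and still so for the second after the job is handed in, with the robot touching nothing.
It also fails if it takes over 93 s, if anything falls off the work surface, if the arm or the gripper's body presses on something with over 40 N, if the wrist force passes 120 N, or if a joint passes its speed limit or range.

### The arm

A 6-joint arm with a two-finger parallel gripper is mounted at the origin on the work surface. World frame = base frame: x ahead of the robot, y to its left, z up, the work surface at z = 0. Lengths are in mm, angles in rad, forces in N, time in s.
With the tool pointing down it reaches from about 300 to 775 mm from the base axis. Payload 14.6 kg.
Tool frame: the origin (TCP) lies midway between the tips of the shut fingers; the grasp point (between the pads) lies 19 mm behind it; z points along the fingers, y is the line along which they close (so a half turn about z gives the same grasp; the last joint's range is limited). The gripper opens to 94 mm and grips with 3 to 60 N. Pads are 16 mm wide; open, the fingers measure 119 mm over their backs; the gripper's body (75 mm by 177 mm) begins 78 mm behind the grasp point.
Start: joints at [1.208, 0.3, 1.521, -0, 1.321, -0.067], TCP at [160.325, 526.104, 205.446] pointing down, gripper open.
Joint ranges: [-3.03, 3.03], [-0.79, 2.21], [0.23, 2.52], [-1.04, 4.18], [0, 3.07], [-2.55, 2.55]. Speed limits (rad/s): [2.22, 2.22, 2.57, 3.14, 3.14, 3.14].

### API

Orientations are given as [roll, pitch, yaw] about the fixed x, y, z axes, in that order (R = Rz(yaw) Ry(pitch) Rx(roll)).
In Python, from cell import * gives the robot as it stands. The module is installed in compiled form; this text tells all that it offers.
- The arm moves only by the tool servo_tool, never from a script. Its argument "motion" is a list of rows, each an object of numbers: "wx", "wy", "wz": the turn, a rotation vector about the tool's x, y, z in units of 2 rad (1.0 is 2 rad); "dx", "dy", "dz": the shift along the tool's x, y, z in units of 10 cm (1.0 is 10 cm); "fingers": the closure, from -1 (fully open) to 1 (shut). In form: [{"wx": .., "wy": .., "wz": .., "dx": .., "dy": .., "dz": .., "fingers": ..}, ...]. A call has 1 to 10 rows; each row is the pose to reach, as a shift and turn from the pose commanded when the call began, along the tool's axes at that moment; what a row does not reach only later rows make up. A row lasts 1/10 s, in which the tool goes at most 50 mm and 8.59 degrees, less where a joint would pass 70% of its speed; a pose out of reach is approached as far as the arm can. A call with a number of a shift or a turn outside -1 to 1 is refused whole. A call with a gripper value outside its range is refused whole. The fingers move at their own pace and stop on an object; "newtons" is the grip in N (left out, the last holds). Time passes only in rows, so rows that repeat a pose let the fingers close. It gives the time, the measured TCP pose, the force, the opening and the grip force at its end, in the units of the state.
- read_state(): the state, without advancing time (a new reading comes with each control period).
- camera(name): name is "side" or "top" or "wrist"; returns a dict with "image" (420x560x3 uint8, red, green, blue), "fx", "fy", "cx", "cy" (pixels), "k1" (the pictures are not rectified: a ray, as slopes to the right and down, at radius r is drawn at 1 + k1 r^2 times it, then the intrinsics apply), "R" (3x3) and "t" (3): a world point X has camera coordinates R X + t. Camera axes: x right, y down, z forward; pixel columns grow to the right and rows downward; lengths in mm; the calibration is good to about 2 mm. A picture is of the moment at which its call begins. There is no depth.
- sign_off(): hands the job in; it is judged then, once.
Trained networks look in a picture, given as the dict that the camera call returned (one of the last four; its "shot" number tells which), for a name from the list of things; names that differ only in an ending like _2 or _b are one class to them, and where a whole thing is asked for, a point or a joint stands for the part that bears it (a point fixed in the world has none). Each returns a list of dicts, best first, with "conf" (0 to 1); they miss things now and then, are a little off and sometimes report something else, mostly with a low value. They report only what shows in the picture. A call takes as long as a camera call. They do not tell look-alikes from the thing itself.
- spot_in(query, picture): "location" ([column, row] in pixels, amid what is visible of it).
- trace(query, picture): "pixels" (420x560 bool, what is visible of it) and "location" ([column, row] in pixels, amid what is visible of it).
The state is a dict: "clock": time; "joints": joint angles; "qd": joint speeds; "effort": joint torques, N m; "eef_pos": TCP position; "eef_rot": TCP orientation; "wrist_force": force on the tool from outside, world axes, zero at the start; "moment": the same for the moment, N m; "finger_gap": finger opening in mm; "finger_force": force on a finger pad.
Only numpy, scipy, OpenCV 4.12 (cv2) and the standard library are available. Lean on these libraries where they do the work, as an engineer would, in place of code of your own. Each camera call takes 0.05 s, during which the arm holds its last target. There are 200 camera calls.

## Working session

There is one attempt and no reset: what is moved stays moved. The work goes in short steps, Python scripts to look and compute and a tool call to move; the robot and the scene stay as the last step left them, time stands still between calls to the robot, and variables do not carry over. Pictures are saved under pics/ and viewed, at most 14 in all, crops included, and the job is handed in when it is done.

Besides the shell and the picture viewer there is one more tool, called by a JSON object that holds its "op" and its "data". servo_tool: Moves the arm, as the interface text tells. Its arguments: {"type":"object","properties":{"motion":{"type":"array","items":{"type":"object","properties":{"wx":{"type":"number"},"wy":{"type":"number"},"wz":{"type":"number"},"dx":{"type":"number"},"dy":{"type":"number"},"dz":{"type":"number"},"fingers":{"type":"number"}}}},"newtons":{"type":"number"}},"required":["motion"]}

```bash
mkdir -p pics
cat > h.py <<'E'
from cell import *
import numpy as np, cv2
def save(p,n): cv2.imwrite('pics/'+n+'.png', cv2.cvtColor(p['image'],cv2.COLOR_RGB2BGR))
def ray(p,uv):
    d=np.array([(uv[0]-p['cx'])/p['fx'],(uv[1]-p['cy'])/p['fy']]); s=d.copy()
    for _ in range(20): s=d/(1+p['k1']*(s@s))
    R=np.array(p['R']);t=np.array(p['t'])
    return -R.T@t, R.T@np.array([s[0],s[1],1.])
def atz(p,uv,z):
    c,d=ray(p,uv); return c+d*(z-c[2])/d[2]
def proj(p,X):
    x=np.array(p['R'])@np.array(X,float)+np.array(p['t']); s=x[:2]/x[2]; s=s*(1+p['k1']*(s@s))
    return np.array([s[0]*p['fx']+p['cx'],s[1]*p['fy']+p['cy']])
def tri(obs):
    A=np.zeros((3,3));b=np.zeros(3)
    for p,uv in obs:
        c,d=ray(p,uv); d/=np.linalg.norm(d); M=np.eye(3)-np.outer(d,d); A+=M;b+=M@c
    return np.linalg.solve(A,b)
E
python3 - <<'E'
from h import *
s=read_state(); print(s['clock'],s['eef_pos'],s['eef_rot'],s['finger_gap'])
names="tray seat_small seat_medium seat_large socket_small socket_medium socket_large sleeve nut tape_measure".split()
P={n:camera(n) for n in('top','side','wrist')}
for n,p in P.items():
    save(p,n+'0'); print(n,np.round(-np.array(p['R']).T@p['t']),p['fx'])
    for q in names:
        print(n,q,[(np.round(r['location']).tolist(),round(r['conf'],2),np.round(atz(p,r['location'],20)).tolist()[:2]) for r in spot_in(q,p)[:4]])
print(read_state()['clock'])
E
```

```text
0.0 [160.22745436 525.87539831 204.88898429] [-3.14044248e+00 -9.79624045e-05  2.84579037e+00] 93.99250096954133
top [ 500.  -19. 1145.] 422.07601784512764
top tray [([241.0, 199.0], 0.56, [634.0, 84.0])]
top seat_small [([314.0, 237.0], 0.54, [529.0, -109.0])]
top seat_medium [([208.0, 192.0], 0.52, [652.0, 171.0])]
top seat_large [([240.0, 184.0], 0.68, [673.0, 86.0])]
top socket_small []
top socket_medium [([247.0, 262.0], 0.75, [466.0, 68.0])]
top socket_large [([351.0, 261.0], 0.6, [465.0, -209.0])]
top sleeve [([302.0, 279.0], 0.42, [419.0, -78.0])]
top nut [([410.0, 229.0], 0.7, [547.0, -366.0])]
top tape_measure [([200.0, 259.0], 0.64, [474.0, 192.0])]
side [ 261. -621.  747.] 476.6861132976082
side tray [([279.0, 206.0], 0.8, [622.0, 50.0])]
side seat_small [([325.0, 250.0], 0.75, [640.0, -109.0]), ([342.0, 201.0], 0.72, [752.0, -4.0]), ([302.0, 212.0], 0.67, [656.0, 8.0]), ([367.0, 234.0], 0.6, [741.0, -114.0])]
side seat_medium [([258.0, 182.0], 0.54, [615.0, 143.0])]
side seat_large [([281.0, 203.0], 0.57, [629.0, 57.0])]
side socket_small [([187.0, 138.0], 0.53, [532.0, 385.0])]
side socket_medium [([214.0, 221.0], 0.84, [476.0, 75.0]), ([190.0, 138.0], 0.47, [538.0, 384.0])]
side socket_large [([271.0, 317.0], 0.84, [472.0, -196.0])]
side sleeve [([219.0, 272.0], 0.55, [431.0, -58.0])]
side nut [([359.0, 379.0], 0.62, [543.0, -369.0]), ([270.0, 321.0], 0.57, [467.0, -202.0])]
side tape_measure [([190.0, 188.0], 0.73, [469.0, 198.0])]
wrist [ 81. 550. 384.] 370.276123333296
wrist tray []
wrist seat_small []
wrist seat_medium []
wrist seat_large []
wrist socket_small []
wrist socket_medium []
wrist socket_large []
wrist sleeve []
wrist nut []
wrist tape_measure []
1.65
```

View pics/top0.png

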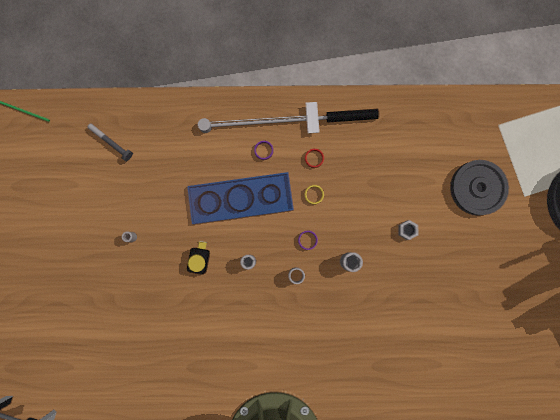

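View pics/side0.png

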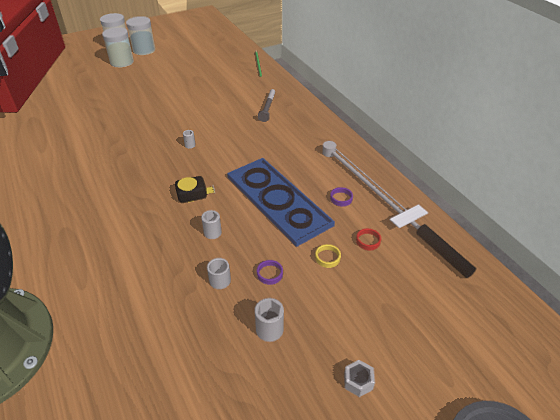

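The top view shows the tray seats as medium (208,202), large (240,197) and small (271,194). The sockets are small (127,237), medium (247,262) and large (351,262), and the sleeve is at (297,276). The purple, red and yellow rings are decoys. The side view agrees: small socket (188,138), medium (212,224), large (269,320), seats (257,178), (277,197) and (300,217).

```bash
cat > fit.py <<'E'
from h import *
from scipy.optimize import least_squares
D=dict(seat_small=(52,14),seat_medium=(62,14),seat_large=(74,14),socket_small=(28,40),socket_medium=(38,50),socket_large=(50,62))
def feat(pts):
    h=cv2.convexHull(np.float32(pts)); m=cv2.moments(h); p=h[:,0]
    return np.r_[m['m10']/m['m00'],m['m01']/m['m00'],p.min(0),p.max(0)]
def sil(p,x,n):
    d,h=D[n]; a=np.linspace(0,2*np.pi,60)
    return [proj(p,[x[0]+d/2*np.cos(t),x[1]+d/2*np.sin(t),x[2]+z]) for z in(0,h) for t in a]
def find(p,n,uv,alts=(),tol=14):
    for q in (n,)+tuple(alts):
        for r in trace(q,p):
            if np.hypot(*(np.array(r['location'])-uv))<tol:
                ys,xs=np.nonzero(r['pixels']); return feat(np.c_[np.r_[xs-.5,xs+.5],np.r_[ys-.5,ys+.5]]),q,r['conf']
    return None,None,0
def fit(n,obs,x0):
    f=lambda x:np.concatenate([feat(sil(p,x,n))-m for p,m in obs])
    s=least_squares(f,x0,loss='soft_l1',diff_step=1e-4,x_scale=[1,1,1]); return s.x,np.abs(f(s.x)).max()
E
python3 - <<'E'
from fit import *
px=dict(seat_small=((271,194),(300,217)),seat_medium=((208,202),(257,178)),seat_large=((240,197),(277,197)),socket_small=((127,237),(188,138)),socket_medium=((247,262),(212,224)),socket_large=((351,262),(269,320)))
P=[camera('top'),camera('side')]
for n,uvs in px.items():
    k=n.split('_')[0]; alts=[q for q in D if q.startswith(k) and q!=n]+(['sleeve','nut'] if k=='socket' else [])
    obs=[]
    for p,uv in zip(P,uvs):
        m,q,c=find(p,n,uv,alts,tol=10); print(n,q,round(c,2),None if m is None else np.round(m,1))
        if m is not None: obs.append((p,m))
    x0=atz(P[0],uvs[0],20); x0[2]=2
    print('  guess',np.round(x0),'fit',[np.round(v,1) for v in fit(n,obs,x0)] if obs else None, [np.round(fit(n,[o],x0)[0][:2],1) for o in obs])
print(read_state()['clock'])
E
```

```text
seat_small None 0 None
seat_small seat_small 0.66 [300.3 217.8 288.5 207.5 312.5 228.5]
  guess [646.   3.   2.] fit [array([6.504e+02, 5.700e+00, 1.000e-01]), np.float32(0.2)] [array([650.4,   5.7])]
seat_medium None 0 None
seat_medium seat_medium 0.57 [257.5 177.8 244.5 167.5 270.5 188.5]
  guess [626. 172.   2.] fit [array([628.6, 172.4,  -1.1]), np.float32(0.2)] [array([628.6, 172.4])]
seat_large None 0 None
seat_large seat_large 0.71 [277.8 197.3 261.5 185.5 294.5 209.5]
  guess [638.  86.   2.] fit [array([ 6.39e+02,  8.85e+01, -6.00e-01]), np.float32(1.3)] [array([639. ,  88.5])]
socket_small socket_small 0.7 [128.9 236.6 121.5 231.5 136.5 241.5]
socket_small socket_small 0.54 [188.9 138.7 183.5 129.5 194.5 147.5]
  guess [534. 388.   2.] fit [array([535.3, 383.6,  -2.2]), np.float32(1.3)] [array([534.7, 382.3]), array([561.4, 476.2])]
socket_medium socket_medium 0.44 [248.1 262.1 240.5 254.5 255.5 269.5]
socket_medium socket_medium 0.65 [211.5 224.2 201.5 209.5 221.5 238.5]
  guess [465.  68.   2.] fit [array([466.4,  63.5,  -0. ]), np.float32(0.7)] [array([465.3,  64.1]), array([470.9,  75.9])]
socket_large socket_large 0.59 [351.3 261.5 339.5 251.5 362.5 271.5]
socket_large socket_large 0.85 [269.  319.2 254.5 298.5 283.5 340.5]
  guess [ 462. -208.    2.] fit [array([ 464.5, -205.2,   -0.8]), np.float32(1.2)] [array([ 464.7, -205.3]), array([ 472.2, -189. ])]
2.65
```

{"op": "servo_tool", "data": {"motion": [{"dx": -1,"wz": 0.573,"fingers": -1},{"dx": -1,"wz": 0.573},{"dx": -1,"wz": 0.573},{"dx": -1,"wz": 0.573},{"dx": -1,"wz": 0.573},{"dx": -1,"wz": 0.573},{"dx": -1,"wz": 0.573},{"dx": -1,"wz": 0.573},{"dx": -1,"wz": 0.573}], "newtons": 25}}

```text
schema error: expected keys wx, wy, wz, dx, dy, dz, fingers
```

{"op": "servo_tool", "data": {"motion": [{"dx": -0.5,"dy": 0.87},{"dx": -0.5,"dy": 0.87},{"dx": -0.5,"dy": 0.87}]}}

```text
schema error: expected keys wx, wy, wz, dx, dy, dz, fingers
```

{"op": "servo_tool", "data": {"motion": [{"dx": -0.5,"dy": 0.87},{"dx": -0.5,"dy": 0.87},{"dx": -0.5,"dy": 0.87},{"dx": -0.5,"dy": 0.87}]}}

```text
schema error: expected keys wx, wy, wz, dx, dy, dz, fingers
```

{"op": "servo_tool", "data": {"motion": [{"wx": 0,"wy": 0,"wz": 0.573,"dx": -1,"dy": 0,"dz": 0,"fingers": -1},{"wx": 0,"wy": 0,"wz": 0.573,"dx": -1,"dy": 0,"dz": 0,"fingers": -1},{"wx": 0,"wy": 0,"wz": 0.573,"dx": -1,"dy": 0,"dz": 0,"fingers": -1},{"wx": 0,"wy": 0,"wz": 0.573,"dx": -1,"dy": 0,"dz": 0,"fingers": -1},{"wx": 0,"wy": 0,"wz": 0.573,"dx": -1,"dy": 0,"dz": 0,"fingers": -1},{"wx": 0,"wy": 0,"wz": 0.573,"dx": -1,"dy": 0,"dz": 0,"fingers": -1},{"wx": 0,"wy": 0,"wz": 0.573,"dx": -1,"dy": 0,"dz": 0,"fingers": -1},{"wx": 0,"wy": 0,"wz": 0.573,"dx": -1,"dy": 0,"dz": 0,"fingers": -1},{"wx": 0,"wy": 0,"wz": 0.573,"dx": -1,"dy": 0,"dz": 0,"fingers": -1}], "newtons": 25}}

```text
clock: 3.55
eef_pos: [256.0, 497.0, 205.4]
eef_rot: [-3.142, -0.0, 1.698]
wrist_force: [0.2, -0.7, -0.2]
finger_gap: 94.3
finger_force: 0.0
```

{"op": "servo_tool", "data": {"motion": [{"wx": 0,"wy": 0,"wz": 0,"dx": -0.5,"dy": 0.87,"dz": 0,"fingers": -1},{"wx": 0,"wy": 0,"wz": 0,"dx": -0.5,"dy": 0.87,"dz": 0,"fingers": -1},{"wx": 0,"wy": 0,"wz": 0,"dx": -0.5,"dy": 0.87,"dz": 0,"fingers": -1}]}}

```text
clock: 3.85
eef_pos: [352.7, 456.4, 205.2]
eef_rot: [3.141, 0.001, 1.699]
wrist_force: [-1.0, -0.2, -0.1]
finger_gap: 93.9
finger_force: 0.0
```

{"op": "servo_tool", "data": {"motion": [{"wx": 0,"wy": 0,"wz": 0,"dx": -0.5,"dy": 0.87,"dz": 0,"fingers": -1},{"wx": 0,"wy": 0,"wz": 0,"dx": -0.5,"dy": 0.87,"dz": 0,"fingers": -1},{"wx": 0,"wy": 0,"wz": 0,"dx": -0.5,"dy": 0.87,"dz": 0,"fingers": -1},{"wx": 0,"wy": 0,"wz": 0,"dx": -0.5,"dy": 0.87,"dz": 0,"fingers": -1}]}}

```text
clock: 4.25
eef_pos: [441.5, 420.0, 205.1]
eef_rot: [-3.141, 0.0, 1.701]
wrist_force: [-0.9, -0.1, -0.2]
finger_gap: 93.8
finger_force: 0.0
```

{"op": "servo_tool", "data": {"motion": [{"wx": 0,"wy": 0,"wz": 0,"dx": -0.48,"dy": 0.88,"dz": 0,"fingers": -1},{"wx": 0,"wy": 0,"wz": 0,"dx": -0.48,"dy": 0.88,"dz": 0,"fingers": -1},{"wx": 0,"wy": 0,"wz": 0,"dx": -0.48,"dy": 0.88,"dz": 0,"fingers": -1},{"wx": 0,"wy": 0,"wz": 0,"dx": -0.48,"dy": 0.88,"dz": 0,"fingers": -1}]}}

```text
clock: 4.65
eef_pos: [534.1, 384.5, 205.0]
eef_rot: [-3.141, 0.0, 1.701]
wrist_force: [0.2, 0.7, -0.0]
finger_gap: 94.3
finger_force: 0.0
```

```bash
cat >> fit.py <<'E'
from scipy.spatial.transform import Rotation as Ro
def delta(target):
    s=read_state(); R=Ro.from_euler('xyz',s['eef_rot']).as_matrix()
    return np.round(s['eef_pos'],1), np.round(R.T@(np.array(target)-s['eef_pos'])/100,3)
E
python3 - <<'E'
from fit import *
w=camera('wrist'); save(w,'w1')
for q in D:
    for r in trace(q,w):
        ys,xs=np.nonzero(r['pixels']); print(q,np.round(r['location']),round(r['conf'],2),(xs.min(),xs.max(),ys.min(),ys.max()))
        if q=='socket_small' and np.hypot(*(np.array(r['location'])-proj(w,[535,384,20])))<60:
            m=feat(np.c_[np.r_[xs-.5,xs+.5],np.r_[ys-.5,ys+.5]]); print(fit(q,[(w,m)],[535.,384,0]))
            f=lambda x:feat(sil(w,[x[0],x[1],0],q))-m
            x=least_squares(f,[535.,384],diff_step=1e-4).x; print('z0 fit',x,delta([x[0],x[1],60]))
print(proj(w,[535,384,20]),read_state()['clock'])
E
```

```text
seat_small [336. 350.] 0.19 (np.int64(291), np.int64(382), np.int64(332), np.int64(419))
seat_medium [333. 359.] 0.94 (np.int64(312), np.int64(357), np.int64(352), np.int64(368))
seat_large [332. 413.] 0.83 (np.int64(307), np.int64(358), np.int64(409), np.int64(419))
socket_small [282. 200.] 0.77 (np.int64(269), np.int64(296), np.int64(181), np.int64(215))
(array([535.26733615, 380.32815383, -13.66759853]), np.float32(0.20092773))
z0 fit [534.83855864 383.51615544] (array([533.7, 384.9, 205.9]), array([-0.015,  0.009,  1.459]))
socket_medium [198. 418.] 0.51 (np.int64(187), np.int64(208), np.int64(415), np.int64(419))
[282.6470923  196.91908277] 5.0
```

View pics/w1.png

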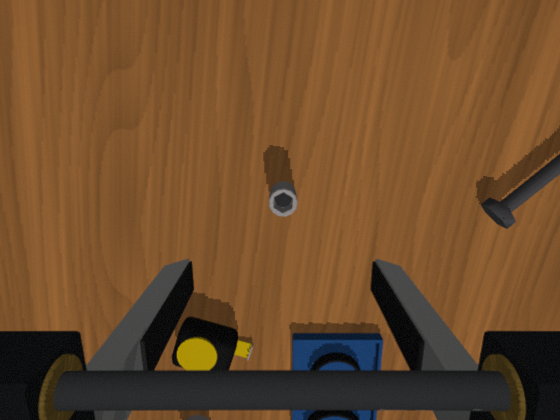

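The wrist view shows the small socket at (283,202), centred between the fingers. The tray and tape are below it and the bolt is clear to the right.

{"op": "servo_tool", "data": {"motion": [{"wx": 0,"wy": 0,"wz": 0,"dx": -0.01,"dy": 0.01,"dz": 0.9,"fingers": -1},{"wx": 0,"wy": 0,"wz": 0,"dx": -0.01,"dy": 0.01,"dz": 0.9,"fingers": -1},{"wx": 0,"wy": 0,"wz": 0,"dx": -0.01,"dy": 0.01,"dz": 0.9,"fingers": -1}]}}

```text
clock: 5.3
eef_pos: [533.6, 381.8, 110.0]
eef_rot: [-3.133, 0.004, 1.7]
wrist_force: [-0.3, -0.1, -0.6]
finger_gap: 93.8
finger_force: 0.0
```

{"op": "servo_tool", "data": {"motion": [{"wx": 0,"wy": 0,"wz": 0,"dx": 0,"dy": 0,"dz": 0.4,"fingers": -1},{"wx": 0,"wy": 0,"wz": 0,"dx": 0,"dy": 0,"dz": 0.75,"fingers": -1},{"wx": 0,"wy": 0,"wz": 0,"dx": 0,"dy": 0,"dz": 0.95,"fingers": -1},{"wx": 0,"wy": 0,"wz": 0,"dx": 0,"dy": 0,"dz": 0.95,"fingers": -1},{"wx": 0,"wy": 0,"wz": 0,"dx": 0,"dy": 0,"dz": 0.95,"fingers": 1},{"wx": 0,"wy": 0,"wz": 0,"dx": 0,"dy": 0,"dz": 0.95,"fingers": 1},{"wx": 0,"wy": 0,"wz": 0,"dx": 0,"dy": 0,"dz": 0.95,"fingers": 1},{"wx": 0,"wy": 0,"wz": 0,"dx": 0,"dy": 0,"dz": 0.95,"fingers": 1},{"wx": 0,"wy": 0,"wz": 0,"dx": 0,"dy": 0,"dz": 0.95,"fingers": 1},{"wx": 0,"wy": 0,"wz": 0,"dx": 0,"dy": 0,"dz": 0.95,"fingers": 1}]}}

```text
clock: 6.3
eef_pos: [536.0, 383.0, 20.6]
eef_rot: [3.141, -0.0, 1.7]
wrist_force: [-0.1, 0.4, 0.4]
finger_gap: 49.3
finger_force: 0.0
```

{"op": "servo_tool", "data": {"motion": [{"wx": 0,"wy": 0,"wz": 0,"dx": 0,"dy": 0,"dz": 0,"fingers": 1},{"wx": 0,"wy": 0,"wz": 0,"dx": 0,"dy": 0,"dz": 0,"fingers": 1},{"wx": 0,"wy": 0,"wz": 0,"dx": 0,"dy": 0,"dz": 0,"fingers": 1},{"wx": 0,"wy": 0,"wz": 0,"dx": 0,"dy": 0,"dz": 0,"fingers": 1},{"wx": 0,"wy": 0,"wz": 0,"dx": 0,"dy": 0,"dz": 0,"fingers": 1}]}}

```text
clock: 6.8
eef_pos: [535.9, 383.0, 20.4]
eef_rot: [-3.141, 0.0, 1.7]
wrist_force: [-0.4, 0.0, 0.3]
finger_gap: 26.9
finger_force: 25.0
```

{"op": "servo_tool", "data": {"motion": [{"wx": 0,"wy": 0,"wz": 0,"dx": 0,"dy": 0,"dz": -0.3,"fingers": 1},{"wx": 0,"wy": 0,"wz": 0,"dx": 0,"dy": 0,"dz": -0.65,"fingers": 1},{"wx": 0,"wy": 0,"wz": 0,"dx": 0,"dy": 0,"dz": -1,"fingers": 1}]}}

```text
clock: 7.1
eef_pos: [535.7, 382.9, 121.4]
eef_rot: [-3.141, 0.0, 1.7]
wrist_force: [0.2, -0.4, -0.6]
finger_gap: 27.2
finger_force: 25.0
```

{"op": "servo_tool", "data": {"motion": [{"wx": 0,"wy": 0,"wz": 0,"dx": -0.3,"dy": 0.05,"dz": -0.3,"fingers": 1},{"wx": 0,"wy": 0,"wz": 0,"dx": -0.65,"dy": 0.1,"dz": -0.6,"fingers": 1},{"wx": 0,"wy": 0,"wz": 0,"dx": -1,"dy": 0.16,"dz": -0.85,"fingers": 1}]}}

```text
clock: 7.4
eef_pos: [564.8, 285.0, 207.2]
eef_rot: [3.141, -0.0, 1.701]
wrist_force: [0.9, -0.8, -0.2]
finger_gap: 27.4
finger_force: 25.0
```

{"op": "servo_tool", "data": {"motion": [{"wx": 0,"wy": 0,"wz": 0,"dx": -0.4,"dy": 0.06,"dz": 0,"fingers": 1},{"wx": 0,"wy": 0,"wz": 0,"dx": -0.8,"dy": 0.12,"dz": 0,"fingers": 1},{"wx": 0,"wy": 0,"wz": 0,"dx": -1,"dy": 0.16,"dz": 0,"fingers": 1}]}}

```text
clock: 7.7
eef_pos: [594.0, 185.9, 205.6]
eef_rot: [3.141, 0.0, 1.698]
wrist_force: [0.7, 0.8, -0.8]
finger_gap: 27.1
finger_force: 25.0
```

{"op": "servo_tool", "data": {"motion": [{"wx": 0,"wy": 0,"wz": 0,"dx": -0.4,"dy": 0.06,"dz": 0,"fingers": 1},{"wx": 0,"wy": 0,"wz": 0,"dx": -0.8,"dy": 0.12,"dz": 0,"fingers": 1},{"wx": 0,"wy": 0,"wz": 0,"dx": -1,"dy": 0.16,"dz": 0,"fingers": 1}]}}

```text
clock: 8.0
eef_pos: [622.6, 88.8, 205.4]
eef_rot: [-3.141, 0.0, 1.698]
wrist_force: [-0.1, 0.2, -1.3]
finger_gap: 27.4
finger_force: 25.0
```

{"op": "servo_tool", "data": {"motion": [{"wx": 0,"wy": 0,"wz": 0,"dx": -0.4,"dy": 0.06,"dz": 0,"fingers": 1},{"wx": 0,"wy": 0,"wz": 0,"dx": -0.75,"dy": 0.12,"dz": 0,"fingers": 1},{"wx": 0,"wy": 0,"wz": 0,"dx": -0.95,"dy": 0.16,"dz": 0,"fingers": 1},{"wx": 0,"wy": 0,"wz": 0,"dx": -0.95,"dy": 0.16,"dz": 0,"fingers": 1}]}}

```text
clock: 8.4
eef_pos: [650.6, -2.6, 205.0]
eef_rot: [-3.141, 0.0, 1.697]
wrist_force: [-0.0, 1.1, -1.8]
finger_gap: 27.4
finger_force: 25.0
```

Run:
```python
from fit import *
G=dict(seat_small=[650.4,5.7],seat_medium=[628.6,172.4],seat_large=[639,88.5])
w=camera('wrist'); save(w,'w2'); sd=camera('side')
print(read_state()['eef_pos'],read_state()['finger_gap'])
for q,g in G.items():
    uv=proj(w,[*g,10]); print(q,'expect',np.round(uv))
    m,qq,c=find(w,q,uv,[k for k in G if k!=q],tol=25)
    if m is None: continue
    f=lambda x:feat(sil(w,[x[0],x[1],4],q))-m
    s=least_squares(f,g,diff_step=1e-4); print('  z4 fit',np.round(s.x,1),abs(s.fun).max(),qq,round(c,2),np.round(m,1), 'free',np.round(fit(q,[(w,m)],[*g,2])[0],1))
    ms,qq,c=find(sd,q,proj(sd,[*g,10]),tol=10)
    if ms is not None: print('  joint',np.round(fit(q,[(w,m),(sd,ms)],[*g,2])[0],1))
print(delta([650.4,5.7,60]))
```

```text
[6.50127543e+02 1.55495150e-01 2.05241880e+02] 27.20223154770572
seat_small expect [283. 186.]
  z4 fit [648.9   4.4] 0.39378357 seat_small 0.84 [280.8 187.7 255.5 161.5 306.5 213.5] free [6.49e+02 3.60e+00 1.00e-01]
  joint [648.9   4.    2. ]
seat_medium expect [282.   1.]
seat_large expect [282. 101.]
(array([650.2,   0. , 205.6]), array([0.056, 0.009, 1.456]))
```

View pics/w2.png

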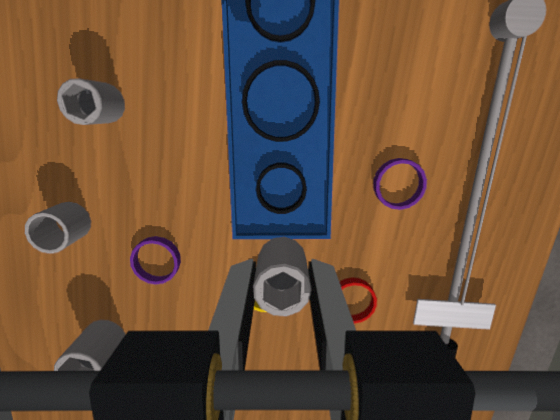

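The wrist view shows the small seat ring at (281,187), large at (281,100) and medium at (280,8). The held socket is upright at (282,285).

{"op": "servo_tool", "data": {"motion": [{"wx": 0,"wy": 0,"wz": 0,"dx": 0.043,"dy": -0.006,"dz": 0.4,"fingers": 1},{"wx": 0,"wy": 0,"wz": 0,"dx": 0.043,"dy": -0.006,"dz": 0.8,"fingers": 1},{"wx": 0,"wy": 0,"wz": 0,"dx": 0.043,"dy": -0.006,"dz": 1,"fingers": 1},{"wx": 0,"wy": 0,"wz": 0,"dx": 0.043,"dy": -0.006,"dz": 1,"fingers": 1}]}}

```text
clock: 9.3
eef_pos: [647.6, 4.0, 102.3]
eef_rot: [-3.136, -0.001, 1.7]
wrist_force: [0.2, -0.9, -0.1]
finger_gap: 27.5
finger_force: 25.0
```

{"op": "servo_tool", "data": {"motion": [{"wx": 0,"wy": 0,"wz": 0,"dx": 0,"dy": 0,"dz": 0.2,"fingers": 1},{"wx": 0,"wy": 0,"wz": 0,"dx": 0,"dy": 0,"dz": 0.4,"fingers": 1},{"wx": 0,"wy": 0,"wz": 0,"dx": 0,"dy": 0,"dz": 0.55,"fingers": 1},{"wx": 0,"wy": 0,"wz": 0,"dx": 0,"dy": 0,"dz": 0.65,"fingers": 1},{"wx": 0,"wy": 0,"wz": 0,"dx": 0,"dy": 0,"dz": 0.65,"fingers": 1}]}}

```text
clock: 9.8
eef_pos: [648.9, 3.8, 39.8]
eef_rot: [-3.14, -0.0, 1.7]
wrist_force: [-0.5, -0.2, -1.6]
finger_gap: 27.1
finger_force: 25.0
```

{"op": "servo_tool", "data": {"motion": [{"wx": 0,"wy": 0,"wz": 0,"dx": 0,"dy": 0,"dz": 0.08,"fingers": 1},{"wx": 0,"wy": 0,"wz": 0,"dx": 0,"dy": 0,"dz": 0.12,"fingers": 1},{"wx": 0,"wy": 0,"wz": 0,"dx": 0,"dy": 0,"dz": 0.148,"fingers": 1},{"wx": 0,"wy": 0,"wz": 0,"dx": 0,"dy": 0,"dz": 0.148,"fingers": 1}]}}

```text
clock: 10.2
eef_pos: [649.0, 3.7, 25.4]
eef_rot: [-3.141, -0.0, 1.7]
wrist_force: [-0.6, 0.4, -0.7]
finger_gap: 27.5
finger_force: 25.0
```

{"op": "servo_tool", "data": {"motion": [{"wx": 0,"wy": 0,"wz": 0,"dx": 0,"dy": 0,"dz": 0,"fingers": 0.2},{"wx": 0,"wy": 0,"wz": 0,"dx": 0,"dy": 0,"dz": 0,"fingers": -0.2},{"wx": 0,"wy": 0,"wz": 0,"dx": 0,"dy": 0,"dz": 0,"fingers": -0.5},{"wx": 0,"wy": 0,"wz": 0,"dx": 0,"dy": 0,"dz": 0,"fingers": -0.5},{"wx": 0,"wy": 0,"wz": 0,"dx": 0,"dy": 0,"dz": 0,"fingers": -0.5}]}}

```text
clock: 10.7
eef_pos: [649.1, 3.7, 25.7]
eef_rot: [3.141, 0.0, 1.7]
wrist_force: [0.8, -1.2, -0.1]
finger_gap: 63.7
finger_force: 0.0
```

{"op": "servo_tool", "data": {"motion": [{"wx": 0,"wy": 0,"wz": 0,"dx": 0,"dy": 0,"dz": -0.2,"fingers": -0.5},{"wx": 0,"wy": 0,"wz": 0,"dx": 0,"dy": 0,"dz": -0.6,"fingers": -0.7},{"wx": 0,"wy": 0,"wz": 0,"dx": 0,"dy": 0,"dz": -1,"fingers": -1}]}}

```text
clock: 11.0
eef_pos: [648.7, 3.7, 126.4]
eef_rot: [-3.14, -0.0, 1.7]
wrist_force: [0.7, 0.3, 0.6]
finger_gap: 83.2
finger_force: 0.0
```

{"op": "servo_tool", "data": {"motion": [{"wx": 0,"wy": 0,"wz": 0,"dx": 0.4,"dy": -0.4,"dz": -0.3,"fingers": -1},{"wx": 0,"wy": 0,"wz": 0,"dx": 0.4,"dy": -0.8,"dz": -0.7,"fingers": -1},{"wx": 0,"wy": 0,"wz": 0,"dx": 0.4,"dy": -1,"dz": -0.8,"fingers": -1}]}}

```text
clock: 11.3
eef_pos: [543.6, 31.3, 207.7]
eef_rot: [3.14, 0.0, 1.701]
wrist_force: [0.7, -1.1, 0.4]
finger_gap: 94.3
finger_force: 0.0
```

Run:
```python
from fit import *
w=camera('wrist'); save(w,'w3'); print(read_state()['eef_pos'],read_state()['finger_gap'],delta([466,64.5,205]))
```

```text
[541.50680262  30.91060464 211.25283572] 94.19234251779575 (array([541.5,  30.9, 211.3]), array([ 0.431, -0.705,  0.058]))
```

View pics/w3.png

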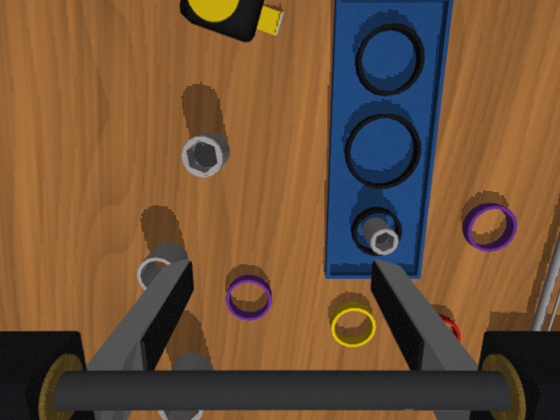

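The small socket stands upright inside its ring at (380,235). The medium socket is at (204,155), and the large and medium seats are at (382,150) and (389,58). Next I'll measure all of these from this view.

Run:
```python
from fit import *
G=dict(seat_medium=[628.6,172.4],seat_large=[639,88.5],socket_medium=[466.4,64])
w=camera('wrist')
for q,g in G.items():
    z0=0 if 'sock' in q else 4
    m,qq,c=find(w,q,proj(w,[*g,14]),tol=25); print(q,c)
    if m is None: continue
    f=lambda x:feat(sil(w,[x[0],x[1],z0],q))-m
    s=least_squares(f,g,diff_step=1e-4); print('  fit',np.round(s.x,1),abs(s.fun).max(),'free',np.round(fit(q,[(w,m)],[*g,2])[0],1))
    if 'sock' in q: print(delta([*s.x,130]))
print(read_state()['clock'])
```

```text
seat_medium 0
seat_large 0
socket_medium 0.64
  fit [466.7  65. ] 0.5967865 free [465.3  63.9  -7.8]
(array([545.1,  30.5, 205.2]), array([ 0.443, -0.733,  0.752]))
11.55
```

{"op": "servo_tool", "data": {"motion": [{"wx": 0,"wy": 0,"wz": 0,"dx": 0.2,"dy": -0.35,"dz": 0.3,"fingers": -1},{"wx": 0,"wy": 0,"wz": 0,"dx": 0.4,"dy": -0.65,"dz": 0.6,"fingers": -1},{"wx": 0,"wy": 0,"wz": 0,"dx": 0.44,"dy": -0.733,"dz": 0.75,"fingers": -1},{"wx": 0,"wy": 0,"wz": 0,"dx": 0.44,"dy": -0.733,"dz": 0.75,"fingers": -1},{"wx": 0,"wy": 0,"wz": 0,"dx": 0.44,"dy": -0.733,"dz": 0.75,"fingers": -1}], "newtons": 40}}

```text
clock: 12.05
eef_pos: [467.4, 64.6, 130.6]
eef_rot: [-3.141, -0.0, 1.7]
wrist_force: [0.2, -0.8, -0.7]
finger_gap: 93.9
finger_force: 0.0
```

```bash
python3 -c "
from fit import *
print(delta([466.6,64.7,24]))"
```

```text
(array([467.4,  64.6, 130.6]), array([ 0.002, -0.008,  1.066]))
```

{"op": "servo_tool", "data": {"motion": [{"wx": 0,"wy": 0,"wz": 0,"dx": 0,"dy": -0.008,"dz": 0.35,"fingers": -1},{"wx": 0,"wy": 0,"wz": 0,"dx": 0,"dy": -0.008,"dz": 0.6,"fingers": -1},{"wx": 0,"wy": 0,"wz": 0,"dx": 0,"dy": -0.008,"dz": 0.7,"fingers": -1}]}}

```text
clock: 12.35
eef_pos: [466.0, 64.2, 59.3]
eef_rot: [-3.14, -0.0, 1.699]
wrist_force: [0.3, -0.1, 0.4]
finger_gap: 94.1
finger_force: 0.0
```

{"op": "servo_tool", "data": {"motion": [{"wx": 0,"wy": 0,"wz": 0,"dx": 0,"dy": 0,"dz": 0.25,"fingers": -1},{"wx": 0,"wy": 0,"wz": 0,"dx": 0,"dy": 0,"dz": 0.365,"fingers": -1},{"wx": 0,"wy": 0,"wz": 0,"dx": 0,"dy": 0,"dz": 0.365,"fingers": 1},{"wx": 0,"wy": 0,"wz": 0,"dx": 0,"dy": 0,"dz": 0.365,"fingers": 1},{"wx": 0,"wy": 0,"wz": 0,"dx": 0,"dy": 0,"dz": 0.365,"fingers": 1},{"wx": 0,"wy": 0,"wz": 0,"dx": 0,"dy": 0,"dz": 0.365,"fingers": 1},{"wx": 0,"wy": 0,"wz": 0,"dx": 0,"dy": 0,"dz": 0.365,"fingers": 1},{"wx": 0,"wy": 0,"wz": 0,"dx": 0,"dy": 0,"dz": 0.365,"fingers": 1},{"wx": 0,"wy": 0,"wz": 0,"dx": 0,"dy": 0,"dz": 0.365,"fingers": 1},{"wx": 0,"wy": 0,"wz": 0,"dx": 0,"dy": 0,"dz": 0.365,"fingers": 1}]}}

```text
clock: 13.35
eef_pos: [465.8, 64.6, 24.3]
eef_rot: [3.141, 0.0, 1.7]
wrist_force: [0.4, -0.6, 1.1]
finger_gap: 37.5
finger_force: 40.0
```

{"op": "servo_tool", "data": {"motion": [{"wx": 0,"wy": 0,"wz": 0,"dx": 0,"dy": 0,"dz": 0,"fingers": 1},{"wx": 0,"wy": 0,"wz": 0,"dx": 0,"dy": 0,"dz": 0,"fingers": 1},{"wx": 0,"wy": 0,"wz": 0,"dx": 0,"dy": 0,"dz": 0,"fingers": 1}]}}

```text
clock: 13.65
eef_pos: [465.8, 64.7, 24.3]
eef_rot: [3.141, -0.0, 1.7]
wrist_force: [1.0, -0.0, 2.6]
finger_gap: 37.5
finger_force: 40.0
```

{"op": "servo_tool", "data": {"motion": [{"wx": 0,"wy": 0,"wz": 0,"dx": 0,"dy": 0,"dz": -0.3,"fingers": 1},{"wx": 0,"wy": 0,"wz": 0,"dx": 0,"dy": 0,"dz": -0.65,"fingers": 1},{"wx": 0,"wy": 0,"wz": 0,"dx": 0,"dy": 0,"dz": -1,"fingers": 1}]}}

```text
clock: 13.95
eef_pos: [464.9, 64.6, 124.8]
eef_rot: [-3.14, -0.0, 1.7]
wrist_force: [0.2, -0.4, -2.7]
finger_gap: 37.5
finger_force: 40.0
```

{"op": "servo_tool", "data": {"motion": [{"wx": 0,"wy": 0,"wz": 0,"dx": 0.12,"dy": 0.25,"dz": -0.3,"fingers": 1},{"wx": 0,"wy": 0,"wz": 0,"dx": 0.25,"dy": 0.55,"dz": -0.6,"fingers": 1},{"wx": 0,"wy": 0,"wz": 0,"dx": 0.42,"dy": 0.87,"dz": -0.8,"fingers": 1}]}}

```text
clock: 14.25
eef_pos: [547.4, 117.8, 206.2]
eef_rot: [3.14, 0.0, 1.699]
wrist_force: [0.6, 0.1, -2.0]
finger_gap: 37.3
finger_force: 40.0
```

{"op": "servo_tool", "data": {"motion": [{"wx": 0,"wy": 0,"wz": 0,"dx": 0.2,"dy": 0.4,"dz": 0,"fingers": 1},{"wx": 0,"wy": 0,"wz": 0,"dx": 0.35,"dy": 0.7,"dz": 0,"fingers": 1},{"wx": 0,"wy": 0,"wz": 0,"dx": 0.42,"dy": 0.87,"dz": 0,"fingers": 1},{"wx": 0,"wy": 0,"wz": 0,"dx": 0.42,"dy": 0.87,"dz": 0,"fingers": 1},{"wx": 0,"wy": 0,"wz": 0,"dx": 0.42,"dy": 0.87,"dz": 0,"fingers": 1}]}}

```text
clock: 14.75
eef_pos: [626.8, 170.2, 203.0]
eef_rot: [-3.139, 0.0, 1.7]
wrist_force: [-0.1, -0.0, -2.8]
finger_gap: 37.0
finger_force: 40.0
```

Run:
```python
from fit import *
q='seat_medium'; g=[628.6,172.4]
w=camera('wrist'); save(w,'w4')
for r in trace(q,w): print(np.round(r['location']),round(r['conf'],2))
m,qq,c=find(w,q,proj(w,[*g,14]),['seat_large','seat_small'],tol=25); print(proj(w,[*g,14]),m,qq,c)
if m is not None:
    f=lambda x:feat(sil(w,[x[0],x[1],4],q))-m
    s=least_squares(f,g,diff_step=1e-4); print('  fit',np.round(s.x,1),abs(s.fun).max(),'free',np.round(fit(q,[(w,m)],[*g,2])[0],1)); g=s.x
print(delta([*g,105]),read_state()['finger_gap'])
```

```text
[287. 216.] 0.77
[284.08290453 193.52080881] [282.227   194.01007 251.5     162.5     313.5     224.5    ] seat_medium 0.77
  fit [627.  171.2] 0.270813 free [627.  171.3   4.3]
(array([626.9, 169.8, 204.3]), array([0.014, 0.004, 0.993])) 36.97828206057896
```

View pics/w4.png

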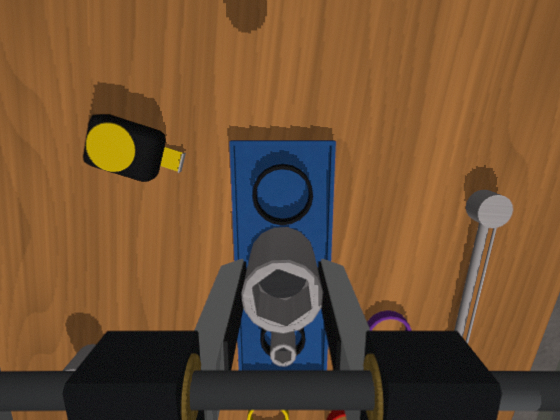

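The medium seat is at (282,194), empty, and the medium socket is held upright. I'll lower it.

{"op": "servo_tool", "data": {"motion": [{"wx": 0,"wy": 0,"wz": 0,"dx": 0.014,"dy": 0.003,"dz": 0.4,"fingers": 1},{"wx": 0,"wy": 0,"wz": 0,"dx": 0.014,"dy": 0.003,"dz": 0.8,"fingers": 1},{"wx": 0,"wy": 0,"wz": 0,"dx": 0.014,"dy": 0.003,"dz": 1,"fingers": 1},{"wx": 0,"wy": 0,"wz": 0,"dx": 0.014,"dy": 0.003,"dz": 1,"fingers": 1}]}}

```text
clock: 15.3
eef_pos: [625.8, 171.1, 101.4]
eef_rot: [-3.136, 0.0, 1.699]
wrist_force: [-0.2, -0.3, -3.3]
finger_gap: 37.3
finger_force: 40.0
```

{"op": "servo_tool", "data": {"motion": [{"wx": 0,"wy": 0,"wz": 0,"dx": 0,"dy": 0,"dz": 0.2,"fingers": 1},{"wx": 0,"wy": 0,"wz": 0,"dx": 0,"dy": 0,"dz": 0.4,"fingers": 1},{"wx": 0,"wy": 0,"wz": 0,"dx": 0,"dy": 0,"dz": 0.55,"fingers": 1},{"wx": 0,"wy": 0,"wz": 0,"dx": 0,"dy": 0,"dz": 0.6,"fingers": 1},{"wx": 0,"wy": 0,"wz": 0,"dx": 0,"dy": 0,"dz": 0.6,"fingers": 1}]}}

```text
clock: 15.8
eef_pos: [627.6, 171.7, 44.5]
eef_rot: [3.142, 0.0, 1.7]
wrist_force: [0.2, 0.4, -1.7]
finger_gap: 37.5
finger_force: 40.0
```

```bash
python3 -c "
from fit import *
print(delta([627,171.2,29]),read_state()['wrist_force'])"
```

```text
(array([627.6, 171.7,  44.5]), array([-0.004, -0.007,  0.155])) [ 0.19706262  0.39678099 -1.65513016]
```

{"op": "servo_tool", "data": {"motion": [{"wx": 0,"wy": 0,"wz": 0,"dx": -0.004,"dy": -0.006,"dz": 0.08,"fingers": 1},{"wx": 0,"wy": 0,"wz": 0,"dx": -0.004,"dy": -0.006,"dz": 0.12,"fingers": 1},{"wx": 0,"wy": 0,"wz": 0,"dx": -0.004,"dy": -0.006,"dz": 0.155,"fingers": 1},{"wx": 0,"wy": 0,"wz": 0,"dx": -0.004,"dy": -0.006,"dz": 0.155,"fingers": 1}]}}

```text
clock: 16.2
eef_pos: [627.0, 171.3, 28.6]
eef_rot: [3.141, 0.0, 1.7]
wrist_force: [0.2, 0.5, -2.5]
finger_gap: 37.5
finger_force: 40.0
```

{"op": "servo_tool", "data": {"motion": [{"wx": 0,"wy": 0,"wz": 0,"dx": 0,"dy": 0,"dz": 0,"fingers": 0.1},{"wx": 0,"wy": 0,"wz": 0,"dx": 0,"dy": 0,"dz": 0,"fingers": -0.3},{"wx": 0,"wy": 0,"wz": 0,"dx": 0,"dy": 0,"dz": 0,"fingers": -0.7},{"wx": 0,"wy": 0,"wz": 0,"dx": 0,"dy": 0,"dz": 0,"fingers": -0.7},{"wx": 0,"wy": 0,"wz": 0,"dx": 0,"dy": 0,"dz": 0,"fingers": -0.7}]}}

```text
clock: 16.7
eef_pos: [627.0, 171.3, 28.8]
eef_rot: [3.141, -0.0, 1.7]
wrist_force: [0.4, 0.1, 0.2]
finger_gap: 70.5
finger_force: 0.0
```

{"op": "servo_tool", "data": {"motion": [{"wx": 0,"wy": 0,"wz": 0,"dx": 0,"dy": 0,"dz": -0.2,"fingers": -0.7},{"wx": 0,"wy": 0,"wz": 0,"dx": 0,"dy": 0,"dz": -0.6,"fingers": -0.8},{"wx": 0,"wy": 0,"wz": 0,"dx": 0,"dy": 0,"dz": -1,"fingers": -1}]}}

```text
clock: 17.0
eef_pos: [626.6, 171.2, 129.5]
eef_rot: [-3.14, 0.0, 1.7]
wrist_force: [0.4, 0.8, 0.1]
finger_gap: 89.6
finger_force: 0.0
```

{"op": "servo_tool", "data": {"motion": [{"wx": 0,"wy": 0,"wz": 0,"dx": -0.2,"dy": -0.15,"dz": -0.3,"fingers": -1},{"wx": 0,"wy": 0,"wz": 0,"dx": -0.6,"dy": -0.35,"dz": -0.6,"fingers": -1},{"wx": 0,"wy": 0,"wz": 0,"dx": -0.88,"dy": -0.525,"dz": -0.8,"fingers": -1}]}}

```text
clock: 17.3
eef_pos: [585.8, 76.1, 210.4]
eef_rot: [3.14, 0.0, 1.7]
wrist_force: [0.5, -0.3, 0.7]
finger_gap: 94.0
finger_force: 0.0
```

{"op": "servo_tool", "data": {"motion": [{"wx": 0,"wy": 0,"wz": 0,"dx": -0.4,"dy": -0.25,"dz": 0,"fingers": -1},{"wx": 0,"wy": 0,"wz": 0,"dx": -0.88,"dy": -0.525,"dz": 0,"fingers": -1},{"wx": 0,"wy": 0,"wz": 0,"dx": -0.88,"dy": -0.525,"dz": 0,"fingers": -1}]}}

```text
clock: 17.6
eef_pos: [544.0, -20.5, 209.2]
eef_rot: [3.141, 0.001, 1.696]
wrist_force: [0.3, 0.2, 0.3]
finger_gap: 94.1
finger_force: 0.0
```

Run:
```python
from fit import *
w=camera('wrist'); save(w,'w5'); print(delta([464.5,-205,205]))
```

```text
(array([544.7, -19.3, 209.2]), array([-1.742, -1.029,  0.042]))
```

View pics/w5.png

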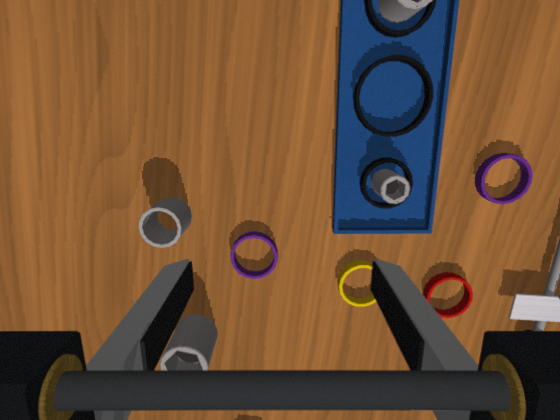

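The medium socket is in its ring at (400,10), small is in its own at (388,185), and the large seat at (393,95) is free. The sleeve at (163,224) hasn't moved. Next is the large socket.

{"op": "servo_tool", "data": {"motion": [{"wx": 0,"wy": 0,"wz": 0,"dx": -0.4,"dy": -0.25,"dz": 0,"fingers": -1},{"wx": 0,"wy": 0,"wz": 0,"dx": -0.87,"dy": -0.515,"dz": 0,"fingers": -1},{"wx": 0,"wy": 0,"wz": 0,"dx": -0.87,"dy": -0.515,"dz": 0,"fingers": -1}], "newtons": 50}}

```text
clock: 17.95
eef_pos: [504.7, -112.4, 208.8]
eef_rot: [-3.141, 0.001, 1.697]
wrist_force: [0.4, -0.2, -0.7]
finger_gap: 93.8
finger_force: 0.0
```

{"op": "servo_tool", "data": {"motion": [{"wx": 0,"wy": 0,"wz": 0,"dx": -0.4,"dy": -0.25,"dz": 0,"fingers": -1},{"wx": 0,"wy": 0,"wz": 0,"dx": -0.87,"dy": -0.515,"dz": 0,"fingers": -1},{"wx": 0,"wy": 0,"wz": 0,"dx": -0.87,"dy": -0.515,"dz": 0,"fingers": -1},{"wx": 0,"wy": 0,"wz": 0,"dx": -0.87,"dy": -0.515,"dz": 0,"fingers": -1}]}}

```text
clock: 18.35
eef_pos: [466.1, -202.6, 208.6]
eef_rot: [3.141, -0.0, 1.699]
wrist_force: [0.0, 0.0, -0.0]
finger_gap: 93.9
finger_force: 0.0
```

Run:
```python
from fit import *
q='socket_large'; g=[464.5,-205]
w=camera('wrist'); save(w,'w6')
for r in trace(q,w): print(np.round(r['location']),round(r['conf'],2))
m,qq,c=find(w,q,proj(w,[*g,40]),['socket_medium','socket_small'],tol=30); print(proj(w,[*g,40]),m,qq,c)
if m is not None:
    f=lambda x:feat(sil(w,[x[0],x[1],0],q))-m
    s=least_squares(f,g,diff_step=1e-4); print('  fit',np.round(s.x,1),abs(s.fun).max(),'free',np.round(fit(q,[(w,m)],[*g,2])[0],1)); g=s.x
print(delta([*g,110]))
```

```text
[279. 202.] 0.75
[279.70771421 202.39863376] [279.3492  202.22543 252.5     169.5     306.5     233.5    ] socket_large 0.75
  fit [ 464.3 -204.3] 0.60440063 free [ 4.642e+02 -2.043e+02  1.000e-01]
(array([ 466.5, -201.2,  208.6]), array([-0.028, -0.026,  0.986]))
```

View pics/w6.png

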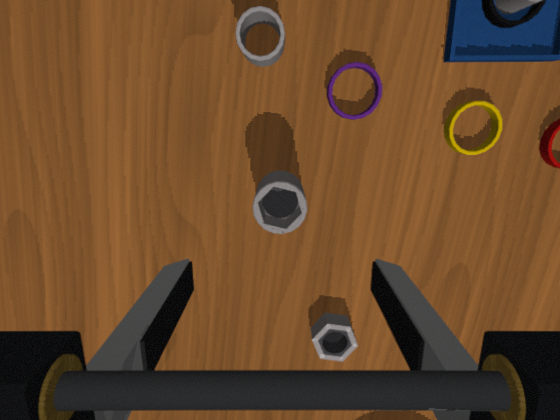

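The large socket is at (279,204), centred between the fingers. The nut at (334,342) and the sleeve at (260,36) are well clear.

{"op": "servo_tool", "data": {"motion": [{"wx": 0,"wy": 0,"wz": 0,"dx": -0.028,"dy": -0.024,"dz": 0.4,"fingers": -1},{"wx": 0,"wy": 0,"wz": 0,"dx": -0.028,"dy": -0.024,"dz": 0.8,"fingers": -1},{"wx": 0,"wy": 0,"wz": 0,"dx": -0.028,"dy": -0.024,"dz": 0.986,"fingers": -1},{"wx": 0,"wy": 0,"wz": 0,"dx": -0.028,"dy": -0.024,"dz": 0.986,"fingers": -1}]}}

```text
clock: 18.9
eef_pos: [463.2, -203.9, 107.7]
eef_rot: [-3.138, -0.003, 1.702]
wrist_force: [-0.6, 0.4, 0.4]
finger_gap: 94.0
finger_force: 0.0
```

{"op": "servo_tool", "data": {"motion": [{"wx": 0,"wy": 0,"wz": 0,"dx": 0,"dy": 0,"dz": 0.3,"fingers": -1},{"wx": 0,"wy": 0,"wz": 0,"dx": 0,"dy": 0,"dz": 0.6,"fingers": -1},{"wx": 0,"wy": 0,"wz": 0,"dx": 0,"dy": 0,"dz": 0.81,"fingers": -1},{"wx": 0,"wy": 0,"wz": 0,"dx": 0,"dy": 0,"dz": 0.81,"fingers": -1},{"wx": 0,"wy": 0,"wz": 0,"dx": 0,"dy": 0,"dz": 0.81,"fingers": 1},{"wx": 0,"wy": 0,"wz": 0,"dx": 0,"dy": 0,"dz": 0.81,"fingers": 1},{"wx": 0,"wy": 0,"wz": 0,"dx": 0,"dy": 0,"dz": 0.81,"fingers": 1},{"wx": 0,"wy": 0,"wz": 0,"dx": 0,"dy": 0,"dz": 0.81,"fingers": 1},{"wx": 0,"wy": 0,"wz": 0,"dx": 0,"dy": 0,"dz": 0.81,"fingers": 1},{"wx": 0,"wy": 0,"wz": 0,"dx": 0,"dy": 0,"dz": 0.81,"fingers": 1}]}}

```text
clock: 19.9
eef_pos: [463.9, -205.8, 29.4]
eef_rot: [3.141, 0.0, 1.7]
wrist_force: [-1.2, -0.7, -0.9]
finger_gap: 49.3
finger_force: 33.0
```

{"op": "servo_tool", "data": {"motion": [{"wx": 0,"wy": 0,"wz": 0,"dx": 0,"dy": 0,"dz": 0,"fingers": 1},{"wx": 0,"wy": 0,"wz": 0,"dx": 0,"dy": 0,"dz": 0,"fingers": 1},{"wx": 0,"wy": 0,"wz": 0,"dx": 0,"dy": 0,"dz": 0,"fingers": 1},{"wx": 0,"wy": 0,"wz": 0,"dx": 0,"dy": 0,"dz": 0,"fingers": 1}]}}

```text
clock: 20.3
eef_pos: [463.9, -205.8, 29.3]
eef_rot: [3.141, 0.0, 1.7]
wrist_force: [0.6, 0.5, 5.5]
finger_gap: 49.4
finger_force: 50.0
```

{"op": "servo_tool", "data": {"motion": [{"wx": 0,"wy": 0,"wz": 0,"dx": 0,"dy": 0,"dz": -0.2,"fingers": 1},{"wx": 0,"wy": 0,"wz": 0,"dx": 0,"dy": 0,"dz": -0.5,"fingers": 1},{"wx": 0,"wy": 0,"wz": 0,"dx": 0,"dy": 0,"dz": -0.8,"fingers": 1},{"wx": 0,"wy": 0,"wz": 0,"dx": 0,"dy": 0,"dz": -1,"fingers": 1}]}}

```text
clock: 20.7
eef_pos: [463.4, -205.6, 130.2]
eef_rot: [-3.141, -0.0, 1.7]
wrist_force: [0.7, -0.1, -4.5]
finger_gap: 49.6
finger_force: 50.0
```

{"op": "servo_tool", "data": {"motion": [{"wx": 0,"wy": 0,"wz": 0,"dx": 0.2,"dy": 0.16,"dz": -0.2,"fingers": 1},{"wx": 0,"wy": 0,"wz": 0,"dx": 0.5,"dy": 0.4,"dz": -0.5,"fingers": 1},{"wx": 0,"wy": 0,"wz": 0,"dx": 0.893,"dy": 0.7,"dz": -0.8,"fingers": 1}]}}

```text
clock: 21.0
eef_pos: [518.1, -113.2, 205.5]
eef_rot: [-3.14, -0.0, 1.698]
wrist_force: [2.4, -0.1, -5.0]
finger_gap: 49.1
finger_force: 50.0
```

{"op": "servo_tool", "data": {"motion": [{"wx": 0,"wy": 0,"wz": 0,"dx": 0.35,"dy": 0.28,"dz": 0,"fingers": 1},{"wx": 0,"wy": 0,"wz": 0,"dx": 0.7,"dy": 0.56,"dz": 0,"fingers": 1},{"wx": 0,"wy": 0,"wz": 0,"dx": 0.893,"dy": 0.7,"dz": 0,"fingers": 1}]}}

```text
clock: 21.3
eef_pos: [576.7, -13.5, 203.8]
eef_rot: [-3.14, -0.001, 1.702]
wrist_force: [0.7, -0.9, -5.1]
finger_gap: 49.2
finger_force: 50.0
```

{"op": "servo_tool", "data": {"motion": [{"wx": 0,"wy": 0,"wz": 0,"dx": 0.3,"dy": 0.24,"dz": 0,"fingers": 1},{"wx": 0,"wy": 0,"wz": 0,"dx": 0.6,"dy": 0.48,"dz": 0,"fingers": 1},{"wx": 0,"wy": 0,"wz": 0,"dx": 0.8,"dy": 0.63,"dz": 0,"fingers": 1},{"wx": 0,"wy": 0,"wz": 0,"dx": 0.893,"dy": 0.7,"dz": 0,"fingers": 1},{"wx": 0,"wy": 0,"wz": 0,"dx": 0.893,"dy": 0.7,"dz": 0,"fingers": 1}]}}

```text
clock: 21.8
eef_pos: [633.9, 82.0, 203.7]
eef_rot: [-3.139, -0.0, 1.701]
wrist_force: [-0.3, -0.4, -4.0]
finger_gap: 49.2
finger_force: 50.0
```

Run:
```python
from fit import *
q='seat_large'; g=[638,87.7]
w=camera('wrist'); save(w,'w7')
for r in trace(q,w): print(np.round(r['location']),round(r['conf'],2))
m,qq,c=find(w,q,proj(w,[*g,14]),tol=30); print(proj(w,[*g,14]),m,qq,c)
if m is not None:
    f=lambda x:feat(sil(w,[x[0],x[1],4],q))-m
    s=least_squares(f,g,diff_step=1e-4); print('  fit',np.round(s.x,1),abs(s.fun).max())
print(delta([*g,120]),read_state()['finger_gap'])
```

```text
[302. 162.] 0.96
[286.8251329  190.41734005] None None 0
(array([633.7,  80.1, 204.7]), array([0.07 , 0.053, 0.847])) 49.313320497045424
```

View pics/w7.png

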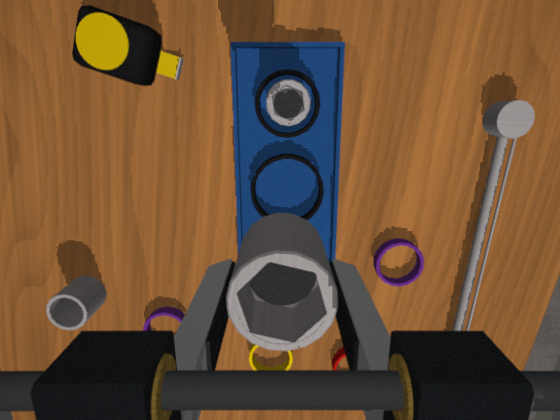

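The medium socket is in its ring at (287,102) and the large seat at (287,190) is free. The ring edges match my projection of (638,87.7). The large socket is held upright, so I'll lower it.

{"op": "servo_tool", "data": {"motion": [{"wx": 0,"wy": 0,"wz": 0,"dx": 0.062,"dy": 0.05,"dz": 0.3,"fingers": 1},{"wx": 0,"wy": 0,"wz": 0,"dx": 0.062,"dy": 0.05,"dz": 0.65,"fingers": 1},{"wx": 0,"wy": 0,"wz": 0,"dx": 0.062,"dy": 0.05,"dz": 0.85,"fingers": 1},{"wx": 0,"wy": 0,"wz": 0,"dx": 0.062,"dy": 0.05,"dz": 0.85,"fingers": 1}]}}

```text
clock: 22.35
eef_pos: [636.6, 86.7, 117.1]
eef_rot: [-3.136, -0.0, 1.699]
wrist_force: [0.4, 0.6, -5.4]
finger_gap: 49.4
finger_force: 50.0
```

{"op": "servo_tool", "data": {"motion": [{"wx": 0,"wy": 0,"wz": 0,"dx": 0,"dy": 0,"dz": 0.2,"fingers": 1},{"wx": 0,"wy": 0,"wz": 0,"dx": 0,"dy": 0,"dz": 0.4,"fingers": 1},{"wx": 0,"wy": 0,"wz": 0,"dx": 0,"dy": 0,"dz": 0.55,"fingers": 1},{"wx": 0,"wy": 0,"wz": 0,"dx": 0,"dy": 0,"dz": 0.6,"fingers": 1},{"wx": 0,"wy": 0,"wz": 0,"dx": 0,"dy": 0,"dz": 0.6,"fingers": 1}]}}

```text
clock: 22.85
eef_pos: [638.4, 87.8, 60.3]
eef_rot: [-3.142, 0.0, 1.699]
wrist_force: [1.2, -0.0, -4.6]
finger_gap: 50.0
finger_force: 50.0
```

```bash
python3 -c "
from fit import *
print(delta([638.2,86.7,34]),read_state()['wrist_force'])"
```

```text
(array([638.4,  87.8,  60.3]), array([-0.01 , -0.003,  0.263])) [ 1.15210545 -0.0090404  -4.61872221]
```

{"op": "servo_tool", "data": {"motion": [{"wx": 0,"wy": 0,"wz": 0,"dx": -0.008,"dy": 0,"dz": 0.1,"fingers": 1},{"wx": 0,"wy": 0,"wz": 0,"dx": -0.008,"dy": 0,"dz": 0.18,"fingers": 1},{"wx": 0,"wy": 0,"wz": 0,"dx": -0.008,"dy": 0,"dz": 0.23,"fingers": 1},{"wx": 0,"wy": 0,"wz": 0,"dx": -0.008,"dy": 0,"dz": 0.263,"fingers": 1},{"wx": 0,"wy": 0,"wz": 0,"dx": -0.008,"dy": 0,"dz": 0.263,"fingers": 1}]}}

```text
clock: 23.35
eef_pos: [638.4, 87.2, 33.7]
eef_rot: [-3.142, 0.0, 1.7]
wrist_force: [-0.1, 0.5, -4.6]
finger_gap: 49.6
finger_force: 50.0
```

{"op": "servo_tool", "data": {"motion": [{"wx": 0,"wy": 0,"wz": 0,"dx": 0,"dy": 0,"dz": 0,"fingers": -0.1},{"wx": 0,"wy": 0,"wz": 0,"dx": 0,"dy": 0,"dz": 0,"fingers": -0.5},{"wx": 0,"wy": 0,"wz": 0,"dx": 0,"dy": 0,"dz": 0,"fingers": -0.9},{"wx": 0,"wy": 0,"wz": 0,"dx": 0,"dy": 0,"dz": 0,"fingers": -0.9},{"wx": 0,"wy": 0,"wz": 0,"dx": 0,"dy": 0,"dz": 0,"fingers": -0.9}]}}

```text
clock: 23.85
eef_pos: [638.5, 87.2, 33.8]
eef_rot: [3.141, 0.0, 1.7]
wrist_force: [0.1, -0.1, 0.2]
finger_gap: 80.2
finger_force: 0.0
```

{"op": "servo_tool", "data": {"motion": [{"wx": 0,"wy": 0,"wz": 0,"dx": 0,"dy": 0,"dz": -0.2,"fingers": -0.9},{"wx": 0,"wy": 0,"wz": 0,"dx": 0,"dy": 0,"dz": -0.6,"fingers": -0.9},{"wx": 0,"wy": 0,"wz": 0,"dx": 0,"dy": 0,"dz": -1,"fingers": -1}]}}

```text
clock: 24.15
eef_pos: [638.0, 87.2, 134.5]
eef_rot: [-3.14, -0.0, 1.7]
wrist_force: [1.2, -0.9, 1.2]
finger_gap: 92.9
finger_force: 0.0
```

{"op": "servo_tool", "data": {"motion": [{"wx": 0,"wy": 0,"wz": 0,"dx": -0.4,"dy": -0.3,"dz": -0.4,"fingers": -1},{"wx": 0,"wy": 0,"wz": 0,"dx": -0.6,"dy": -0.6,"dz": -0.8,"fingers": -1},{"wx": 0,"wy": 0,"wz": 0,"dx": -0.7,"dy": -0.8,"dz": -1,"fingers": -1},{"wx": 0,"wy": 0,"wz": 0,"dx": -0.7,"dy": -0.8,"dz": -1,"fingers": -1}]}}

```text
clock: 24.55
eef_pos: [567.7, 5.5, 239.1]
eef_rot: [3.134, 0.002, 1.698]
wrist_force: [-0.1, 0.3, 0.7]
finger_gap: 94.1
finger_force: 0.0
```

Run:
```python
from fit import *
w=camera('wrist'); s=camera('side')
a=w['image']; b=s['image'][140:420,150:430]
im=np.hstack([cv2.resize(a,(480,360)),cv2.resize(b,(320,320))[:320] if 0 else cv2.copyMakeBorder(cv2.resize(b,(320,320)),0,40,0,0,cv2.BORDER_CONSTANT)])
save({'image':im},'w8'); print(read_state()['wrist_force'],read_state()['clock'])
```

```text
[-0.2115654   0.59582802 -1.08469131] 24.65
```

View pics/w8.png

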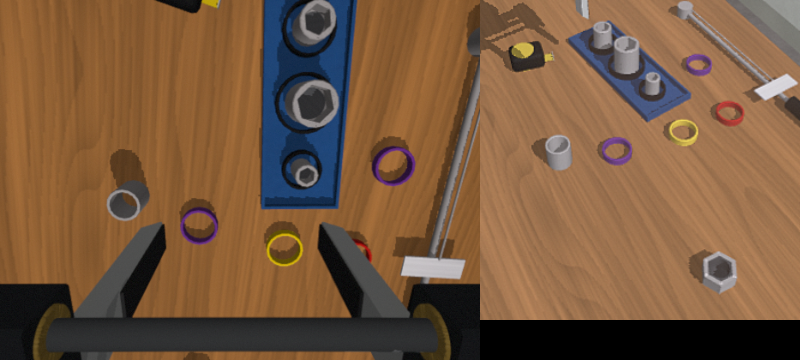

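Both views show all three sockets upright in their own rings: wrist view medium (317,22), large (312,102), small (304,172). The sleeve, nut and tape haven't moved, and the gripper is clear.

```bash
python3 -c "
from cell import *
print(sign_off())"
```

```text
the job is handed in; nothing more can be done
None
```

All three sockets stand upright, mouth up, in the ring seats of their own size; the sleeve, nut and tape measure were left where they were, and the job was handed in at about 25 s.

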